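# Switch the ball sorter to the green chute and feed the waiting ball

## Robot

A 6-joint arm with a two-finger parallel gripper is mounted at the origin on a cart in front of the work surface, level with it; the furniture and walls round the work are solid. World frame = base frame: x ahead of the robot, y to its left, z up, the work surface at z = 0. Lengths are in mm, angles in rad, forces in N, time in s.
With the tool pointing down it reaches from about 225 to 725 mm from the base axis. Payload 3.1 kg.
Tool frame: the origin (TCP) lies midway between the tips of the shut fingers; the grasp point (between the pads) lies 19 mm behind it; z points along the fingers, y is the line along which they close (so a half turn about z gives the same grasp; the last joint's range is limited). The gripper opens to 85 mm and grips with 20 to 120 N. Pads are 22 mm wide; open, the fingers measure 114 mm over their backs; the gripper's body (76 mm by 85 mm) begins 54 mm behind the grasp point. The pads swing forward as they close: fully open they stand 13 mm farther back than shut.
Start: joints at [1.169, 0.048, 0.099, 1.622, 0, 1.443], TCP at [141.963, 505.434, 231.312] pointing down, gripper open.
Joint ranges: [-2.91, 2.91], [-0.99, 1.94], [-1.21, 1.42], [-2.12, 2.29], [-1.49, 1.47], [-3.14, 3.14]. Speed limits (rad/s): [2.79, 2.79, 3.14, 3.14, 3.14, 3.14].

## Interface

Orientations are given as a unit quaternion [w, x, y, z].
In Python, from plant import robot, imaging, finish_job gives the robot as it stands.
- The arm moves only by the tool step_arm, never from a script. Its argument "increments" is a list of rows, each an object of numbers: "dx", "dy", "dz": the shift along the tool's x, y, z in m; "rx", "ry", "rz": the turn, a rotation vector about the tool's x, y, z in rad; "fingers": the finger opening in m, from 0 to 0.0854. A call has 1 to 5 rows; each row is the pose to reach, as a shift and turn from the pose commanded when the call began, along the tool's axes at that moment; what a row does not reach only later rows make up. A row lasts 1/10 s, in which the tool goes at most 50 mm and 8.59 degrees, less where a joint would pass 70% of its speed; a pose out of reach is approached as far as the arm can. A call with a gripper value outside its range is refused whole. The fingers move at their own pace and stop on an object; the grip force is fixed at half the most. Time passes only in rows, so rows that repeat a pose let the fingers close. It gives the time, the measured TCP pose, the force, the opening and the grip force at its end, in the units of the state.
- robot.read_state(): the state, without advancing time (a new reading comes with each control period).
- imaging.snapshot(name): name is "side" or "top"; returns a dict with "pixels" (384x512x3 uint8, red, green, blue), "fovy" (degrees; the focal length in pixels is half the picture's height over the tangent of half this angle, whatever the lens; pixels are square), "cx", "cy" (the principal point, pixels), "dist_coeffs" ([k1, k2, p1, p2, k3] as OpenCV has them; the pictures are not rectified), "origin" and "attitude" of the camera in the world. Camera axes: x right, y down, z forward; pixel columns grow to the right and rows downward; lengths in mm; the calibration is good to about 2 mm. A picture is of the moment at which its call begins. There is no depth.
- finish_job(): hands the job in; it is judged then, once.
The state is a dict: "time": time; "joint_positions": joint angles; "qvel": joint speeds; "tau": joint torques, N m; "tool_pos": TCP position; "tool_rot": TCP orientation; "contact_force": force on the tool from outside, world axes, zero at the start; "ft_torque": the same for the moment, N m; "width": opening from 0.0 (shut) to 1.0 (fully open); "grip_force": force on a finger pad.
Only numpy, scipy, OpenCV 4.12 (cv2) and the standard library are available. Lean on these libraries where they do the work, as an engineer would, in place of code of your own. Each camera call takes 0.05 s, during which the arm holds its last target. There are 200 camera calls.

## Task

The sorting stand's seesaw gate is set to the red (reject) chute. With the fingertips, press the raised green pad down to rock the gate fully over its pivot to the green side, then push the steel ball waiting in the feed channel off the channel's end onto the gate, and let it roll by itself down the green chute into the green tray. Do not grasp or lift anything, leave the ball in the red tray where it is, disturb nothing else on the table, and finish clear of everything.

Things in the scene. Friction and masses are not known exactly. Their poses are not given: they have to be found in the camera images.
- stand: Sorting stand bolted to the table, 430 mm wide, reaching from 135 mm before to 52 mm behind its origin. Origin on the table under the gate's middle; x runs along the feed channel from the robot's side to the gate, y to the green side (left seen from the robot), z up. Channel at y=0, gate at |x|<34 mm, |y|<90 mm, beyond it on both sides a chute (|y| 88 to 150 mm) and a tray.
- gate (a joint): Seesaw gate, 180 mm long (along the stand's y), pivot along the stand's x at x=y=0, upper face there 118 mm above the table. 0 is level; +0.35 rad is the stop with the green (+y) end down (feeds the green chute), -0.35 the stop with the red end down. It starts at -0.35 to -0.25. A friction hinge: stays where left; pressing a pad takes about 1 N. Fully over means at the stop.
- pad_green (a point): Centre of the top face of the green finger pad, 46x44 mm, which sticks out of the gate towards the robot and moves with it: 75 mm to the green side of the pivot axis, 60 mm before the gate's middle. About 143 mm above the table at the start, about 95 mm when the green end is fully down.
- pad_red (a point): Centre of the top face of the like red pad, 75 mm to the red side of the pivot axis.
- feed_end (a point): Middle of the floor edge at the gate end of the level feed channel (126 mm above the table, 37 mm before the gate's middle). The channel runs 98 mm back from here along -x of the stand, 32 mm wide inside, its side walls only 7 mm above its floor, both ends open. A ball pushed past this edge drops 8 mm onto the gate and rolls down its lower side.
- ball_center (a point): Centre of the waiting ball: polished, slippery steel (friction about 0.25), 30 mm across, about 110 g. It rests in a 12 mm wide cross slot of the channel floor, 63 mm before feed_end, its centre 14 mm above the floor; the slot holds it until it is pushed (about 0.5 N).
- old_ball_center (a point): Centre of a like 30 mm steel ball that already lies in the red tray; it stays there.
- tray_green (a point): Middle of the floor (a shallow V) of the green tray, 14 mm above the table; inside 60 mm along the stand's y, 86 mm along its x, walls up to 71 mm above the table.
- tray_red (a point): Middle of the floor of the red tray, 14 mm above the table.
- square_tube: a loose square steel tube offcut, 25x70x25 mm, lying on the table to the right of the feed channel; a bystander, origin at the centre of its underside
- chuck_key: a loose T-shaped chuck key, 66x60x11 mm, lying on the table to the left of the feed channel; a bystander, origin at the centre of its underside
- tape_measure: a loose yellow tape measure, 74x36x60 mm; a bystander, origin at the centre of its underside
- marker: a loose paint marker, 19x130x19 mm; a bystander, origin at the centre of its underside
- grease_tin: a loose blue and yellow round tin, 65 mm across, 32 mm tall, behind the stand; a bystander, origin at the centre of its underside
- cleaner_bottle: a loose plastic bottle with a yellow cap, 66 mm across, 164 mm tall, behind the stand; a bystander, origin at the centre of its underside

How it is judged:
By the outcome, as a careful person would: the job done as asked, in the order asked, and still so for the second after the job is handed in, with the robot touching nothing.
It also fails if it takes over 51 s, if anything falls off the work surface, if the arm or the gripper's body presses on something with over 40 N, if the wrist force passes 120 N, or if a joint passes its speed limit or range.

## Working session

There is one attempt and no reset: what is moved stays moved. The work goes in short steps, Python scripts to look and compute and a tool call to move; the robot and the scene stay as the last step left them, time stands still between calls to the robot, and variables do not carry over. Pictures are saved under pics/ and viewed, at most 10 in all, crops included, and the job is handed in when it is done.

Besides the shell and the picture viewer there is one more tool, called after "Request:" as name(argument=value, ...) on one line, values as JSON. step_arm: Moves the arm, as the interface text tells. Its arguments: {"type":"object","properties":{"increments":{"type":"array"}},"required":["increments"]}

```bash
mkdir -p pics; cat > h.py <<'E'
import numpy as np, cv2
from scipy.spatial.transform import Rotation as R
from plant import robot, imaging, finish_job
def rot(q): return R.from_quat([q[1],q[2],q[3],q[0]]).as_matrix()
def cam(s):
    f=s["pixels"].shape[0]/2/np.tan(np.radians(s["fovy"])/2)
    K=np.array([[f,0,s["cx"]],[0,f,s["cy"]],[0,0,1.]])
    a=np.array(s["attitude"],float); M=a if a.shape==(3,3) else rot(a)
    return K,np.array(s["dist_coeffs"],float),np.array(s["origin"],float),M
def ray(s,uv):
    K,d,o,M=cam(s); p=cv2.undistortPoints(np.array([[uv]],float),K,d)[0,0]
    v=M@np.array([p[0],p[1],1]); return o,v/np.linalg.norm(v)
def onz(s,uv,z):
    o,v=ray(s,uv); return o+v*(z-o[2])/v[2]
def proj(s,P):
    K,d,o,M=cam(s); P=np.atleast_2d(np.array(P,float))
    return cv2.projectPoints((P-o)@M,np.zeros(3),np.zeros(3),K,d)[0][:,0]
def save(s,n,crop=None,k=1):
    im=s["pixels"][:,:,::-1]
    if crop: x0,y0,x1,y1=crop; im=im[y0:y1,x0:x1]
    cv2.imwrite(f"pics/{n}.png",cv2.resize(im,None,fx=k,fy=k,interpolation=cv2.INTER_CUBIC))
E
python3 - <<'E'
from h import *
import pickle
for n in("top","side"):
    s=imaging.snapshot(n); pickle.dump(s,open(n+"0.pkl","wb")); save(s,n+"0",k=1.5)
    print(n,s["fovy"],s["origin"],s["attitude"],s["dist_coeffs"])
print(robot.read_state())
E
```

```text
top 48.69732504919961 [ 483.65895368  -23.20698911 1303.37072626] [ 0.02979998 -0.69906325  0.71419047 -0.01882819] [-0.14005023  0.          0.          0.          0.        ]
side 53.061990652564376 [ 283.47345764  486.22608473 1026.73298249] [ 0.06880954 -0.26485462  0.92548456 -0.26190763] [-0.11951226  0.          0.          0.          0.        ]
{'time': 0.1, 'joint_positions': array([ 1.16921384e+00,  4.86894501e-02,  9.77547417e-02,  1.62200567e+00,
       -4.89007078e-05,  1.44299844e+00]), 'qvel': array([ 0.00019546, -0.00099572,  0.00301171, -0.00087384, -0.00026197,
        0.00083217]), 'tau': array([ 2.50628465e-03, -3.39852333e+01,  3.20934927e+01,  1.58874661e-02,
       -7.90867216e-05,  6.75719704e-06]), 'tool_pos': array([141.75532994, 504.92396727, 230.2276979 ]), 'tool_rot': array([-2.56854659e-04,  1.36465043e-01,  9.90644307e-01, -1.04108943e-03]), 'contact_force': array([-0.12181021,  0.42699013, -1.37858103]), 'ft_torque': array([0.05796197, 0.05107521, 0.0057779 ]), 'grip_force': 0.0, 'width': 0.9967700675329586}
```

View pics/top0.png

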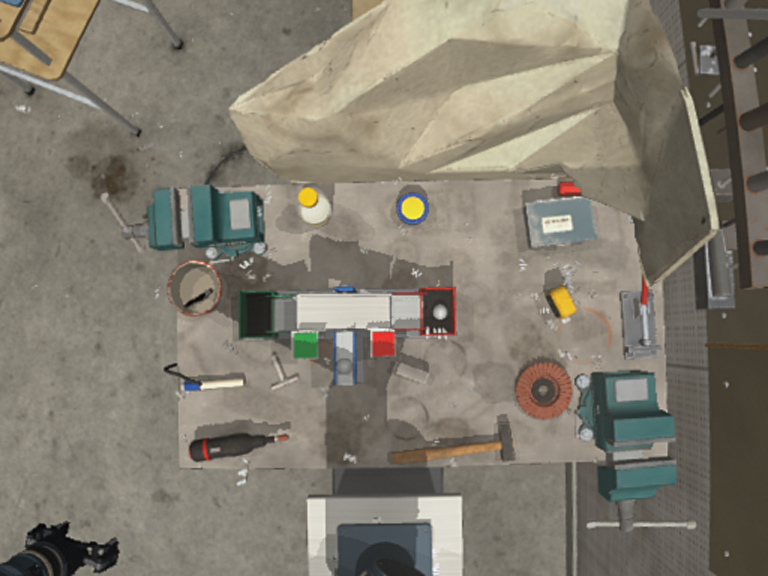

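View pics/side0.png

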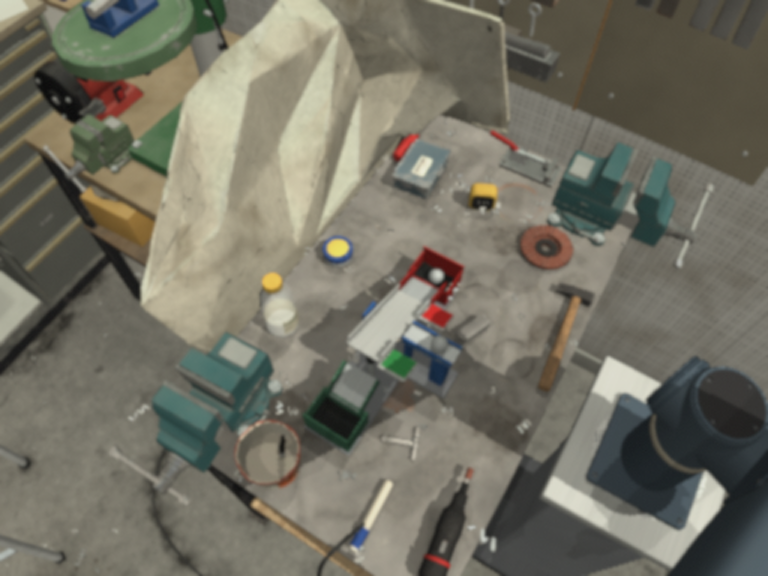

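The top view (1.5x) shows the green pad at (305,345), the red pad at (382,343), and the channel at x≈345 with the ball near (344,366). The red tray ball is at (439,312). The side view shows the same, with the green pad at (399,363), the red pad at (437,315) and the ball at (439,343).

```bash
python3 - <<'E'
from h import *
import pickle
T=pickle.load(open("top0.pkl","rb"));S=pickle.load(open("side0.pkl","rb"))
def blob(s,col,box):
    h=cv2.cvtColor(s["pixels"],cv2.COLOR_RGB2HSV); x0,y0,x1,y1=box
    m=(h[...,1]>130)&(h[...,2]>110)
    m&=((h[...,0]>45)&(h[...,0]<85)) if col=="g" else ((h[...,0]<8)|(h[...,0]>172))
    k=np.zeros_like(m);k[y0:y1,x0:x1]=1;m&=k
    ys,xs=np.nonzero(m); return np.array([xs.mean(),ys.mean()]),len(xs)
def tri(a,b):
    o1,v1=ray(T,a);o2,v2=ray(S,b)
    A=np.c_[v1,-v2];t=np.linalg.lstsq(A,o2-o1,rcond=None)[0]
    p,q=o1+t[0]*v1,o2+t[1]*v2; return (p+q)/2,np.linalg.norm(p-q)
g=blob(T,"g",(190,218,216,242));gs=blob(S,"g",(250,228,282,255))
r=blob(T,"r",(242,215,268,240));rs=blob(S,"r",(278,200,305,220))
print(g,gs,r,rs)
print("green",tri(g[0],gs[0]),onz(T,g[0],143)); print("red",tri(r[0],rs[0]),onz(T,r[0],95))
for n,s,c in(("t",T,(150,180,310,270)),("s",S,(190,150,330,300))): 
    k=5 if n=="t" else 4; save(s,"c"+n,c,k)
E
```

```text
(array([203.56018519, 229.79166667]), 216) (array([261.67924528, 238.69811321]), 53) (array([255.13983051, 228.73728814]), 236) (array([290.93292683, 209.7195122 ]), 164)
green (array([471.23051732, 133.14464355, 157.12277439]), np.float64(9.092955421788425)) [466.86549062 133.20596145 143.        ]
red (array([466.1363214 ,  -7.59061254,  96.25573086]), np.float64(0.4726495061874885)) [466.33874608  -7.489032    95.        ]
```

View pics/ct.png

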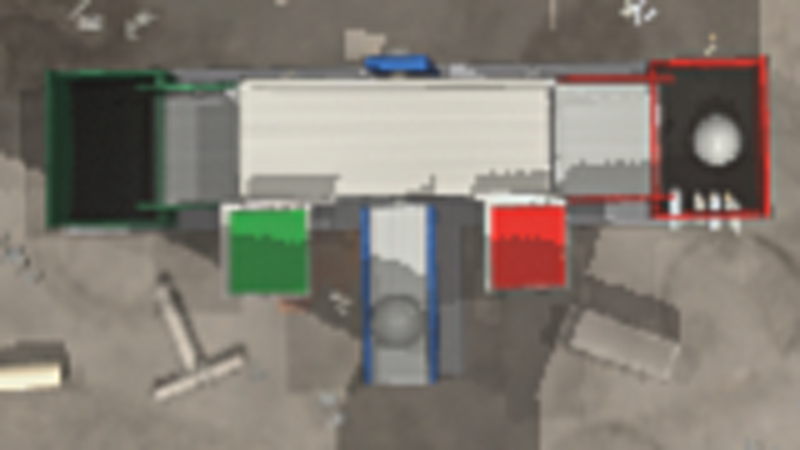

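View pics/cs.png

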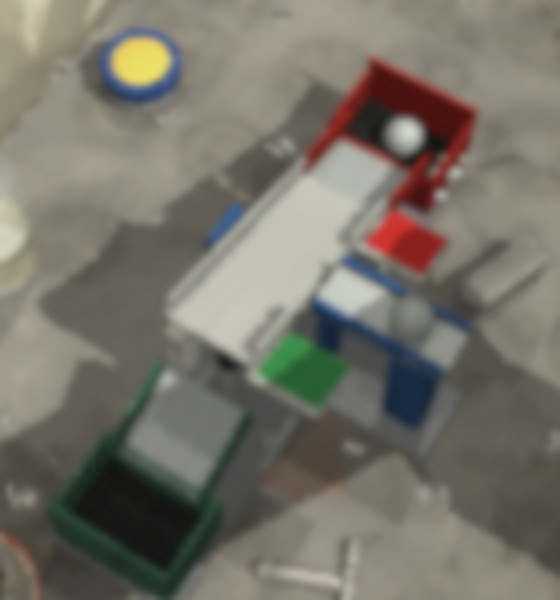

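The top crop (5x, offset 150,180) shows the green pad at (269,250), the ball at (397,321), and the channel walls at x=367 and 437 ending at y≈384. In the side crop (4x, offset 190,150) the green pad is at (303,373), the ball at (410,318) and the old ball at (404,136).

```bash
cat >> h.py <<'E'
def togo(P,yaw=None):
    "tool-frame shift (m) to world P (mm) and rz so that tool x points along world -x turned by yaw"
    st=robot.read_state(); M=rot(st["tool_rot"])
    d=M.T@(np.array(P)-st["tool_pos"])/1000
    out=[np.round(d,4)]
    if yaw is not None:
        a=yaw+np.pi; Rt=np.array([[np.cos(a),np.sin(a),0],[np.sin(a),-np.cos(a),0],[0,0,-1]])
        out.append(np.round(R.from_matrix(M.T@Rt).as_rotvec(),4))
    return out
E
python3 - <<'E'
from h import *
import pickle
T=pickle.load(open("top0.pkl","rb"));S=pickle.load(open("side0.pkl","rb"))
t=lambda u,v:(150+u/5-.4,180+v/5-.4); s=lambda u,v:(190+u/4-.4,150+v/4-.4)
print("green",onz(T,t(269,250),143),onz(S,s(303,373),143))
print("ball",onz(T,t(397,321),140),onz(S,s(410,318),140))
for p in((367,384),(437,384),(367,206),(437,206)): print("chan",onz(T,t(*p),133))
print("gateblue pivot",onz(T,t(400,65),110))
print("old",onz(T,t(717,139),35))
print(togo([467,133,200],0))
E
```

```text
green [467.39750417 133.63913375 143.        ] [464.82537576 134.03512261 143.        ]
ball [427.25240708  64.29357002 140.        ] [427.05689944  63.6132639  140.        ]
chan [392.59479918  82.01979459 133.        ]
chan [391.93063057  43.45583436 133.        ]
chan [490.507398    80.25038855 133.        ]
chan [489.73725125  41.56413094 133.        ]
gateblue pivot [569.77928766  62.28617449 110.        ]
old [ 526.6696519 -121.2268287   35.       ]
[array([-0.4137, -0.2701,  0.0307]), array([-0.0021, -0.0005, -0.2738])]
```

Request:
step_arm(increments=[{"dx": -0.041,"dy": -0.027,"dz": 0,"rz": -0.06,"fingers": 0},{"dx": -0.082,"dy": -0.054,"dz": 0,"rz": -0.12,"fingers": 0},{"dx": -0.123,"dy": -0.081,"dz": 0,"rz": -0.18,"fingers": 0},{"dx": -0.164,"dy": -0.108,"dz": 0,"rz": -0.24,"fingers": 0},{"dx": -0.205,"dy": -0.135,"dz": 0,"rz": -0.274,"fingers": 0}])

```text
schema error: expected keys dx, dy, dz, rx, ry, rz, fingers
```

```bash
python3 -c "
from h import *
print(togo([466,134,175],-.01))"
```

```text
[array([-0.4125, -0.2693,  0.0557]), array([-0.0021, -0.0005, -0.2638])]
```

Request:
step_arm(increments=[{"dx": -0.041,"dy": -0.027,"dz": 0,"rx": 0,"ry": 0,"rz": -0.06,"fingers": 0},{"dx": -0.082,"dy": -0.054,"dz": 0,"rx": 0,"ry": 0,"rz": -0.12,"fingers": 0},{"dx": -0.123,"dy": -0.081,"dz": 0,"rx": 0,"ry": 0,"rz": -0.18,"fingers": 0},{"dx": -0.164,"dy": -0.108,"dz": 0,"rx": 0,"ry": 0,"rz": -0.24,"fingers": 0},{"dx": -0.205,"dy": -0.135,"dz": 0,"rx": 0,"ry": 0,"rz": -0.264,"fingers": 0}])

```text
time: 0.6
tool_pos: [303.5, 318.4, 230.8]
tool_rot: [-0.0, 0.004, 1.0, -0.0]
contact_force: [0.7, 0.6, -0.3]
width: 0.142
grip_force: 0.0
```

```bash
python3 -c "
from h import *
print(togo([466,134,175],-.01)); s=robot.read_state(); print(s['tool_pos'],s['time'],s['contact_force'],s['qvel'])"
```

```text
[array([-0.1639, -0.1831,  0.0558]), array([-0.0003, -0.0003,  0.0025])]
[303.45403672 318.36905546 230.82689291] 0.6 [ 0.66310563  0.64007328 -0.31694556] [-1.12502193e+00 -1.79909321e-01 -1.58571770e-01  1.36108309e-02
 -1.89180150e-04 -1.32552471e+00]
```

Request:
step_arm(increments=[{"dx": -0.032,"dy": -0.036,"dz": 0,"rx": 0,"ry": 0,"rz": 0,"fingers": 0},{"dx": -0.064,"dy": -0.072,"dz": 0,"rx": 0,"ry": 0,"rz": 0,"fingers": 0},{"dx": -0.096,"dy": -0.108,"dz": 0,"rx": 0,"ry": 0,"rz": 0,"fingers": 0},{"dx": -0.128,"dy": -0.144,"dz": 0.0,"rx": 0,"ry": 0,"rz": 0,"fingers": 0},{"dx": -0.155,"dy": -0.175,"dz": 0.02,"rx": 0,"ry": 0,"rz": 0,"fingers": 0}])

```text
time: 1.1
tool_pos: [459.0, 141.6, 213.5]
tool_rot: [0.003, 0.006, 1.0, 0.0]
contact_force: [1.4, -0.1, 0.4]
width: -0.0
grip_force: 0.0
```

Request:
step_arm(increments=[{"dx": 0,"dy": 0,"dz": 0,"rx": 0,"ry": 0,"rz": 0,"fingers": 0},{"dx": 0,"dy": 0,"dz": 0,"rx": 0,"ry": 0,"rz": 0,"fingers": 0}])

```text
time: 1.3
tool_pos: [455.5, 142.7, 209.9]
tool_rot: [-0.002, 0.006, 1.0, -0.0]
contact_force: [-0.1, 0.2, 0.5]
width: 0.0
grip_force: 0.0
```

```bash
python3 -c "
from h import *
print(togo([466,134,155],-.01)); s=imaging.snapshot('side'); save(s,'s1',(190,120,330,270),4); s=robot.read_state(); print(s['tool_pos'],s['time'],s['contact_force'])"
```

```text
[array([-0.0108, -0.0085,  0.0549]), array([-0.0001, -0.0036, -0.0022])]
[455.44262957 143.53241625 210.7520693 ] 1.35 [-0.06199887  0.56989911 -0.429957  ]
```

View pics/s1.png

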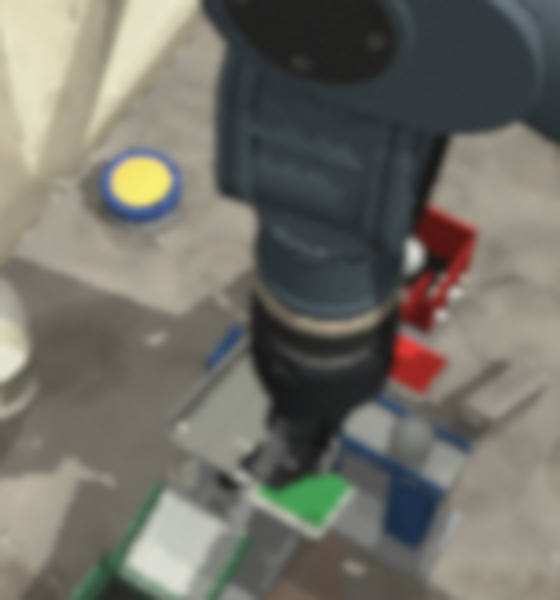

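The shut fingertips hang over the green pad, seen at crop (305,490). The ball (410,435) and the red pad are untouched.

Request:
step_arm(increments=[{"dx": -0.004,"dy": -0.004,"dz": 0.015,"rx": 0,"ry": 0,"rz": 0,"fingers": 0},{"dx": -0.008,"dy": -0.008,"dz": 0.03,"rx": 0,"ry": 0,"rz": 0,"fingers": 0},{"dx": -0.008,"dy": -0.008,"dz": 0.045,"rx": 0,"ry": 0,"rz": 0,"fingers": 0},{"dx": -0.008,"dy": -0.008,"dz": 0.055,"rx": 0,"ry": 0,"rz": 0,"fingers": 0},{"dx": -0.008,"dy": -0.008,"dz": 0.062,"rx": 0,"ry": 0,"rz": 0,"fingers": 0}])

```text
time: 1.85
tool_pos: [463.1, 136.2, 148.4]
tool_rot: [-0.001, 0.004, 1.0, 0.0]
contact_force: [0.3, 0.5, 0.3]
width: 0.002
grip_force: 0.2
```

Request:
step_arm(increments=[{"dx": 0,"dy": 0,"dz": 0.006,"rx": 0,"ry": 0,"rz": 0,"fingers": 0},{"dx": 0,"dy": 0,"dz": 0.012,"rx": 0,"ry": 0,"rz": 0,"fingers": 0},{"dx": 0,"dy": 0,"dz": 0.018,"rx": 0,"ry": 0,"rz": 0,"fingers": 0},{"dx": 0,"dy": 0,"dz": 0.024,"rx": 0,"ry": 0,"rz": 0,"fingers": 0},{"dx": 0,"dy": 0,"dz": 0.03,"rx": 0,"ry": 0,"rz": 0,"fingers": 0}])

```text
time: 2.35
tool_pos: [464.3, 135.5, 119.1]
tool_rot: [0.0, 0.005, 1.0, 0.0]
contact_force: [-0.4, 1.1, 1.2]
width: 0.001
grip_force: 0.5
```

Request:
step_arm(increments=[{"dx": 0,"dy": 0,"dz": 0.004,"rx": 0,"ry": 0,"rz": 0,"fingers": 0},{"dx": 0,"dy": 0,"dz": 0.008,"rx": 0,"ry": 0,"rz": 0,"fingers": 0},{"dx": 0,"dy": 0,"dz": 0.011,"rx": 0,"ry": 0,"rz": 0,"fingers": 0},{"dx": 0,"dy": 0,"dz": 0.014,"rx": 0,"ry": 0,"rz": 0,"fingers": 0},{"dx": 0,"dy": 0,"dz": 0.016,"rx": 0,"ry": 0,"rz": 0,"fingers": 0}])

```text
time: 2.85
tool_pos: [463.9, 135.3, 103.0]
tool_rot: [-0.0, 0.005, 1.0, -0.0]
contact_force: [0.7, -0.1, 1.4]
width: 0.002
grip_force: 0.5
```

Request:
step_arm(increments=[{"dx": 0,"dy": 0,"dz": 0.001,"rx": 0,"ry": 0,"rz": 0,"fingers": 0},{"dx": 0,"dy": 0,"dz": 0.002,"rx": 0,"ry": 0,"rz": 0,"fingers": 0}])

```text
time: 3.05
tool_pos: [464.0, 135.5, 101.3]
tool_rot: [-0.0, 0.005, 1.0, -0.0]
contact_force: [-0.9, -0.4, 0.5]
width: 0.001
grip_force: 0.5
```

Request:
step_arm(increments=[{"dx": 0,"dy": 0,"dz": 0.001,"rx": 0,"ry": 0,"rz": 0,"fingers": 0},{"dx": 0,"dy": 0,"dz": 0.001,"rx": 0,"ry": 0,"rz": 0,"fingers": 0}])

```text
time: 3.25
tool_pos: [464.0, 135.5, 100.2]
tool_rot: [0.0, 0.005, 1.0, 0.0]
contact_force: [-0.0, -0.5, 0.7]
width: 0.001
grip_force: 0.1
```

Request:
step_arm(increments=[{"dx": 0,"dy": 0,"dz": 0.0015,"rx": 0,"ry": 0,"rz": 0,"fingers": 0},{"dx": 0,"dy": 0,"dz": 0.0015,"rx": 0,"ry": 0,"rz": 0,"fingers": 0}])

```text
time: 3.45
tool_pos: [464.1, 135.5, 98.7]
tool_rot: [0.0, 0.005, 1.0, 0.0]
contact_force: [-0.1, -0.8, -0.3]
width: 0.001
grip_force: 0.2
```

Request:
step_arm(increments=[{"dx": 0,"dy": 0,"dz": 0.0015,"rx": 0,"ry": 0,"rz": 0,"fingers": 0},{"dx": 0,"dy": 0,"dz": 0.0015,"rx": 0,"ry": 0,"rz": 0,"fingers": 0}])

```text
time: 3.65
tool_pos: [464.2, 135.4, 97.6]
tool_rot: [0.0, 0.005, 1.0, 0.0]
contact_force: [0.3, -0.3, 2.2]
width: 0.001
grip_force: 0.8
```

Request:
step_arm(increments=[{"dx": 0,"dy": 0,"dz": 0.0015,"rx": 0,"ry": 0,"rz": 0,"fingers": 0},{"dx": 0,"dy": 0,"dz": 0.0015,"rx": 0,"ry": 0,"rz": 0,"fingers": 0}])

```text
time: 3.85
tool_pos: [464.3, 135.5, 97.3]
tool_rot: [0.001, 0.005, 1.0, -0.0]
contact_force: [-2.7, -0.6, 7.4]
width: -0.006
grip_force: 3.4
```

Request:
step_arm(increments=[{"dx": 0,"dy": 0,"dz": 0.001,"rx": 0,"ry": 0,"rz": 0,"fingers": 0},{"dx": 0,"dy": 0,"dz": 0.001,"rx": 0,"ry": 0,"rz": 0,"fingers": 0}])

```text
time: 4.05
tool_pos: [464.4, 135.4, 97.2]
tool_rot: [0.001, 0.005, 1.0, -0.0]
contact_force: [-2.8, -0.2, 10.7]
width: 0.001
grip_force: 5.0
```

Request:
step_arm(increments=[{"dx": 0,"dy": 0,"dz": -0.01,"rx": 0,"ry": 0,"rz": 0,"fingers": 0},{"dx": 0,"dy": 0,"dz": -0.04,"rx": 0,"ry": 0,"rz": 0,"fingers": 0},{"dx": 0,"dy": 0,"dz": -0.08,"rx": 0,"ry": 0,"rz": 0,"fingers": 0},{"dx": 0.03,"dy": 0,"dz": -0.1,"rx": 0,"ry": 0,"rz": 0,"fingers": 0},{"dx": 0.07,"dy": -0.01,"dz": -0.1,"rx": 0,"ry": 0,"rz": 0,"fingers": 0}])

```text
time: 4.55
tool_pos: [396.3, 126.9, 198.6]
tool_rot: [0.003, 0.005, 1.0, 0.001]
contact_force: [0.1, 0.1, 0.9]
width: -0.001
grip_force: 0.0
```

Request:
step_arm(increments=[{"dx": 0.02,"dy": 0,"dz": 0,"rx": 0,"ry": 0,"rz": 0,"fingers": 0},{"dx": 0.04,"dy": 0,"dz": 0,"rx": 0,"ry": 0,"rz": 0,"fingers": 0},{"dx": 0.04,"dy": 0,"dz": 0,"rx": 0,"ry": 0,"rz": 0,"fingers": 0}])

```text
time: 4.85
tool_pos: [352.2, 126.7, 195.0]
tool_rot: [-0.0, 0.005, 1.0, 0.0]
contact_force: [0.8, -0.9, 0.7]
width: -0.001
grip_force: 0.0
```

```bash
python3 - <<'E'
from h import *
s=imaging.snapshot("top"); save(s,"t2",(150,180,310,280),5)
c=cv2.resize(s["pixels"][180:270,150:310],None,fx=5,fy=5)
print(togo([388,63.5,180],-.01)); print(robot.read_state()["tool_pos"])
E
```

```text
[array([-0.0349, -0.0629,  0.015 ]), array([0.0004, 0.0011, 0.0007])]
[353.62920148 126.68753426 194.93679125]
```

View pics/t2.png

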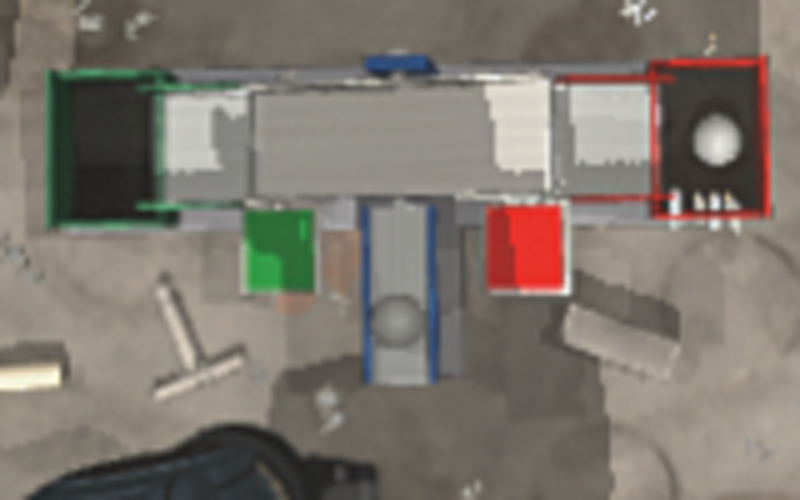

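The gate is rocked over: the green pad is now low (281,250 in the crop) and the red pad high (526,250). The ball still sits in its slot at (397,320), and the bystanders are unmoved.

Request:
step_arm(increments=[{"dx": 0,"dy": -0.032,"dz": 0,"rx": 0,"ry": 0,"rz": 0,"fingers": 0},{"dx": 0,"dy": -0.063,"dz": 0.01,"rx": 0,"ry": 0,"rz": 0,"fingers": 0},{"dx": 0,"dy": -0.063,"dz": 0.035,"rx": 0,"ry": 0,"rz": 0,"fingers": 0},{"dx": 0,"dy": -0.063,"dz": 0.057,"rx": 0,"ry": 0,"rz": 0,"fingers": 0},{"dx": 0,"dy": -0.063,"dz": 0.057,"rx": 0,"ry": 0,"rz": 0,"fingers": 0}])

```text
time: 5.4
tool_pos: [351.7, 63.1, 134.5]
tool_rot: [-0.003, 0.005, 1.0, 0.0]
contact_force: [-1.6, -0.2, 0.8]
width: -0.002
grip_force: 0.0
```

Request:
step_arm(increments=[{"dx": -0.01,"dy": 0,"dz": 0,"rx": 0,"ry": 0,"rz": 0,"fingers": 0},{"dx": -0.02,"dy": 0,"dz": 0,"rx": 0,"ry": 0,"rz": 0,"fingers": 0},{"dx": -0.025,"dy": 0,"dz": 0,"rx": 0,"ry": 0,"rz": 0,"fingers": 0},{"dx": -0.025,"dy": 0,"dz": 0,"rx": 0,"ry": 0,"rz": 0,"fingers": 0}])

```text
time: 5.8
tool_pos: [380.0, 63.4, 138.8]
tool_rot: [0.001, 0.005, 1.0, -0.0]
contact_force: [-0.8, -0.6, 0.9]
width: -0.007
grip_force: 0.0
```

```bash
python3 - <<'E'
from h import *
s=imaging.snapshot("side"); save(s,"s2",(210,180,330,300),5)
print(togo([475,62.5,136],-.01)); print(robot.read_state()["tool_pos"])
E
```

```text
[array([-0.0958,  0.    ,  0.0026]), array([-0.    ,  0.0008,  0.0006])]
[379.23785333  63.38360522 138.56394401]
```

View pics/s2.png

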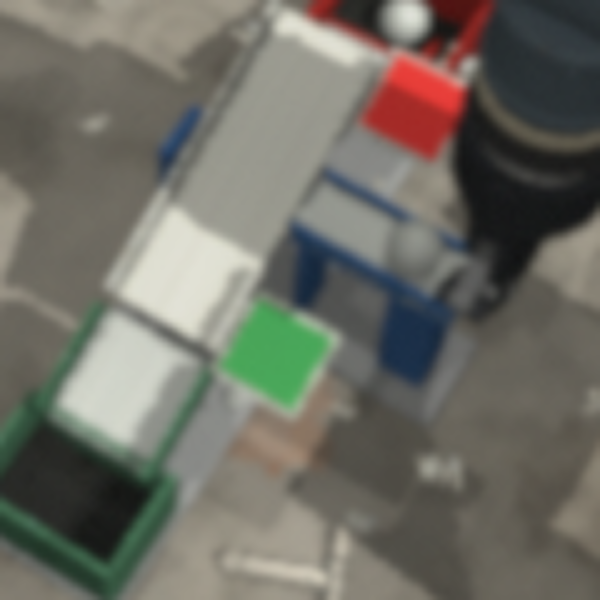

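The side view shows the finger tips just behind the ball, which is at (412,245) in the crop. The gate and chute slope down to the green tray. Next is a slow push.

Request:
step_arm(increments=[{"dx": -0.006,"dy": 0,"dz": 0.001,"rx": 0,"ry": 0,"rz": 0,"fingers": 0},{"dx": -0.012,"dy": 0,"dz": 0.002,"rx": 0,"ry": 0,"rz": 0,"fingers": 0},{"dx": -0.016,"dy": 0,"dz": 0.002,"rx": 0,"ry": 0,"rz": 0,"fingers": 0},{"dx": -0.019,"dy": 0,"dz": 0.002,"rx": 0,"ry": 0,"rz": 0,"fingers": 0},{"dx": -0.022,"dy": 0,"dz": 0.002,"rx": 0,"ry": 0,"rz": 0,"fingers": 0}])

```text
time: 6.35
tool_pos: [400.3, 63.1, 135.7]
tool_rot: [-0.0, 0.005, 1.0, -0.0]
contact_force: [-2.7, 1.0, 2.9]
width: 0.001
grip_force: 1.7
```

Request:
step_arm(increments=[{"dx": -0.003,"dy": 0,"dz": 0,"rx": 0,"ry": 0,"rz": 0,"fingers": 0},{"dx": -0.006,"dy": 0,"dz": 0,"rx": 0,"ry": 0,"rz": 0,"fingers": 0},{"dx": -0.009,"dy": 0,"dz": 0,"rx": 0,"ry": 0,"rz": 0,"fingers": 0},{"dx": -0.012,"dy": 0,"dz": 0,"rx": 0,"ry": 0,"rz": 0,"fingers": 0},{"dx": -0.015,"dy": 0,"dz": 0,"rx": 0,"ry": 0,"rz": 0,"fingers": 0}])

```text
time: 6.85
tool_pos: [415.8, 62.9, 135.9]
tool_rot: [0.0, 0.005, 1.0, -0.0]
contact_force: [-0.7, -0.6, -0.4]
width: 0.0
grip_force: 0.1
```

```bash
python3 - <<'E'
from h import *
s=imaging.snapshot("side"); save(s,"s3",(210,180,330,300),4)
print(togo([475,62.5,136],-.01)); print(robot.read_state()["tool_pos"])
E
```

```text
[array([-0.0588,  0.0002, -0.0001]), array([-0.    ,  0.001 ,  0.0001])]
[416.20259228  62.8758211  135.86301074]
```

View pics/s3.png

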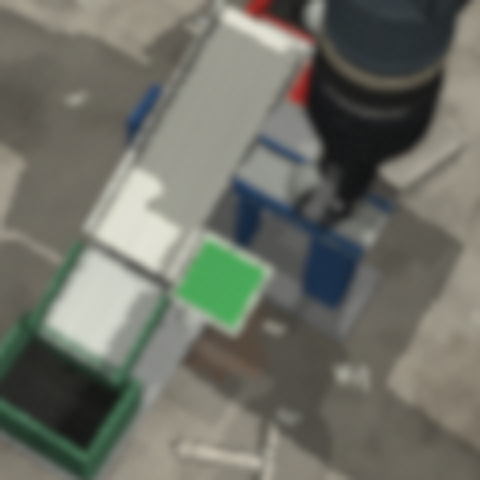

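The ball has left its slot and rides just ahead of the fingertips, at crop (305,180). I'll keep pushing.

Request:
step_arm(increments=[{"dx": -0.004,"dy": 0,"dz": 0,"rx": 0,"ry": 0,"rz": 0,"fingers": 0},{"dx": -0.008,"dy": 0,"dz": 0,"rx": 0,"ry": 0,"rz": 0,"fingers": 0},{"dx": -0.012,"dy": 0,"dz": 0,"rx": 0,"ry": 0,"rz": 0,"fingers": 0},{"dx": -0.016,"dy": 0,"dz": 0,"rx": 0,"ry": 0,"rz": 0,"fingers": 0},{"dx": -0.02,"dy": 0,"dz": 0,"rx": 0,"ry": 0,"rz": 0,"fingers": 0}])

```text
time: 7.4
tool_pos: [435.7, 62.7, 135.8]
tool_rot: [0.0, 0.005, 1.0, -0.0]
contact_force: [0.3, 0.3, -0.9]
width: 0.001
grip_force: 0.1
```

Request:
step_arm(increments=[{"dx": -0.004,"dy": 0,"dz": 0,"rx": 0,"ry": 0,"rz": 0,"fingers": 0},{"dx": -0.008,"dy": 0,"dz": 0,"rx": 0,"ry": 0,"rz": 0,"fingers": 0},{"dx": -0.012,"dy": 0,"dz": 0,"rx": 0,"ry": 0,"rz": 0,"fingers": 0},{"dx": -0.016,"dy": 0,"dz": 0,"rx": 0,"ry": 0,"rz": 0,"fingers": 0},{"dx": -0.02,"dy": 0,"dz": 0,"rx": 0,"ry": 0,"rz": 0,"fingers": 0}])

```text
time: 7.9
tool_pos: [455.6, 62.5, 135.8]
tool_rot: [-0.0, 0.005, 1.0, -0.0]
contact_force: [-0.0, 0.1, -0.7]
width: 0.001
grip_force: 0.1
```

Request:
step_arm(increments=[{"dx": -0.004,"dy": 0,"dz": 0,"rx": 0,"ry": 0,"rz": 0,"fingers": 0},{"dx": -0.008,"dy": 0,"dz": 0,"rx": 0,"ry": 0,"rz": 0,"fingers": 0},{"dx": -0.012,"dy": 0,"dz": 0,"rx": 0,"ry": 0,"rz": 0,"fingers": 0},{"dx": -0.015,"dy": 0,"dz": 0,"rx": 0,"ry": 0,"rz": 0,"fingers": 0},{"dx": -0.017,"dy": 0,"dz": 0,"rx": 0,"ry": 0,"rz": 0,"fingers": 0}])

```text
time: 8.4
tool_pos: [472.6, 62.4, 135.8]
tool_rot: [0.0, 0.005, 1.0, -0.0]
contact_force: [-0.5, 0.1, -0.5]
width: -0.0
grip_force: 0.0
```

```bash
python3 - <<'E'
from h import *
s=imaging.snapshot("side"); save(s,"s4",(190,160,330,300),4)
print(robot.read_state()["tool_pos"])
E
```

```text
[472.81314176  62.32893724 135.79543803]
```

View pics/s4.png

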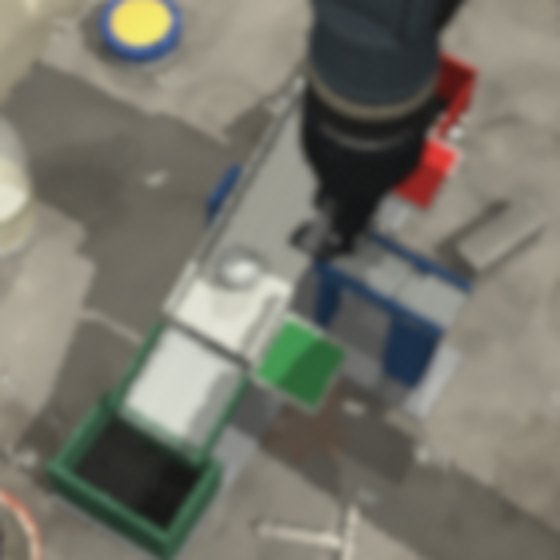

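The ball is on the gate at crop (240,270), rolling by itself to the green side. Now I'll back the fingers out and up.

Request:
step_arm(increments=[{"dx": 0.005,"dy": 0,"dz": -0.01,"rx": 0,"ry": 0,"rz": 0,"fingers": 0},{"dx": 0.02,"dy": 0,"dz": -0.03,"rx": 0,"ry": 0,"rz": 0,"fingers": 0},{"dx": 0.05,"dy": 0,"dz": -0.06,"rx": 0,"ry": 0,"rz": 0,"fingers": 0},{"dx": 0.08,"dy": 0,"dz": -0.08,"rx": 0,"ry": 0,"rz": 0,"fingers": 0},{"dx": 0.11,"dy": 0,"dz": -0.1,"rx": 0,"ry": 0,"rz": 0,"fingers": 0}])

```text
time: 8.95
tool_pos: [360.9, 63.5, 237.7]
tool_rot: [0.001, 0.005, 1.0, -0.0]
contact_force: [0.0, -0.3, -0.1]
width: 0.001
grip_force: 0.0
```

Request:
step_arm(increments=[{"dx": 0.02,"dy": 0,"dz": 0,"rx": 0,"ry": 0,"rz": 0,"fingers": 0},{"dx": 0.03,"dy": 0,"dz": 0,"rx": 0,"ry": 0,"rz": 0,"fingers": 0},{"dx": 0.03,"dy": 0,"dz": 0,"rx": 0,"ry": 0,"rz": 0,"fingers": 0},{"dx": 0.03,"dy": 0,"dz": 0,"rx": 0,"ry": 0,"rz": 0,"fingers": 0},{"dx": 0.03,"dy": 0,"dz": 0,"rx": 0,"ry": 0,"rz": 0,"fingers": 0}])

```text
time: 9.45
tool_pos: [332.7, 63.7, 235.2]
tool_rot: [-0.001, 0.005, 1.0, -0.0]
contact_force: [-1.0, -0.5, 1.0]
width: 0.001
grip_force: 0.0
```

Request:
step_arm(increments=[{"dx": 0,"dy": 0,"dz": 0,"rx": 0,"ry": 0,"rz": 0,"fingers": 0},{"dx": 0,"dy": 0,"dz": 0,"rx": 0,"ry": 0,"rz": 0,"fingers": 0},{"dx": 0,"dy": 0,"dz": 0,"rx": 0,"ry": 0,"rz": 0,"fingers": 0},{"dx": 0,"dy": 0,"dz": 0,"rx": 0,"ry": 0,"rz": 0,"fingers": 0},{"dx": 0,"dy": 0,"dz": 0,"rx": 0,"ry": 0,"rz": 0,"fingers": 0}])

```text
time: 9.95
tool_pos: [332.4, 63.7, 235.8]
tool_rot: [-0.0, 0.005, 1.0, 0.0]
contact_force: [0.0, -0.1, 0.1]
width: -0.003
grip_force: 0.0
```

```bash
python3 - <<'E'
from h import *
s=imaging.snapshot("top"); save(s,"t5",(150,180,310,280),5)
st=robot.read_state(); print(st["time"],st["tool_pos"],st["contact_force"])
E
```

```text
10.0 [332.3604717   63.73642971 235.80572263] [-0.51359168 -0.04965865 -0.37602299]
```

View pics/t5.png

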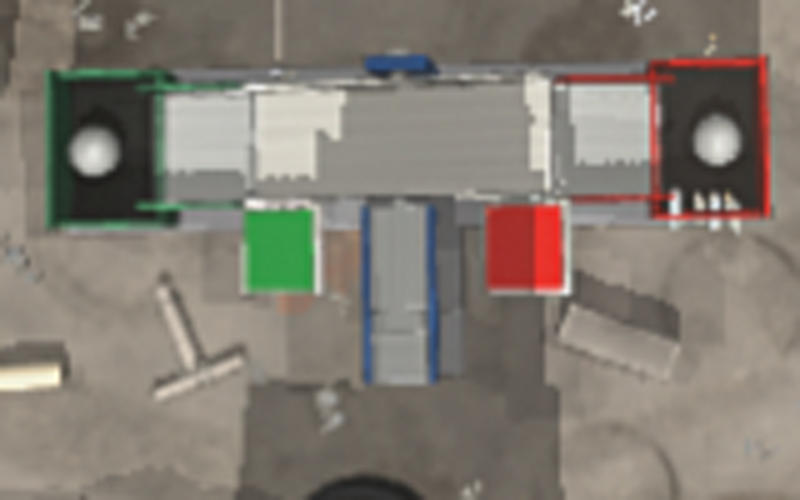

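The ball lies in the green tray at (94,151) and the old ball is still in the red tray at (717,139). The gate is still over to green and the bystanders are unmoved. I'll let it settle a moment, then hand in.

Request:
step_arm(increments=[{"dx": 0,"dy": 0,"dz": 0,"rx": 0,"ry": 0,"rz": 0,"fingers": 0},{"dx": 0,"dy": 0,"dz": 0,"rx": 0,"ry": 0,"rz": 0,"fingers": 0},{"dx": 0,"dy": 0,"dz": 0,"rx": 0,"ry": 0,"rz": 0,"fingers": 0},{"dx": 0,"dy": 0,"dz": 0,"rx": 0,"ry": 0,"rz": 0,"fingers": 0},{"dx": 0,"dy": 0,"dz": 0,"rx": 0,"ry": 0,"rz": 0,"fingers": 0}])

```text
time: 10.5
tool_pos: [332.3, 63.7, 235.8]
tool_rot: [-0.0, 0.005, 1.0, 0.0]
contact_force: [-0.3, 0.8, -0.5]
width: -0.002
grip_force: 0.0
```

Request:
step_arm(increments=[{"dx": 0,"dy": 0,"dz": 0,"rx": 0,"ry": 0,"rz": 0,"fingers": 0},{"dx": 0,"dy": 0,"dz": 0,"rx": 0,"ry": 0,"rz": 0,"fingers": 0},{"dx": 0,"dy": 0,"dz": 0,"rx": 0,"ry": 0,"rz": 0,"fingers": 0},{"dx": 0,"dy": 0,"dz": 0,"rx": 0,"ry": 0,"rz": 0,"fingers": 0},{"dx": 0,"dy": 0,"dz": 0,"rx": 0,"ry": 0,"rz": 0,"fingers": 0}])

```text
time: 11.0
tool_pos: [332.3, 63.7, 235.8]
tool_rot: [0.0, 0.005, 1.0, 0.0]
contact_force: [0.6, 0.2, 0.5]
width: -0.002
grip_force: 0.0
```

```bash
python3 -c "
from h import *
print(finish_job())"
```

```text
the job is handed in; nothing more can be done
None
```

The gate was pressed to its green stop, the ball rolled into the green tray, the old ball is still in the red tray, the arm is clear, and the job was handed in at about 11 s; no verdict was returned.

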